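# Check a connecting rod's big-end width on the bench gauge

### The arm

A 6-joint arm with a two-finger parallel gripper is mounted at the origin on a cart in front of the work surface, level with it; the furniture and walls round the work are solid. World frame = base frame: x ahead of the robot, y to its left, z up, the work surface at z = 0. Lengths are in m, angles in rad, forces in N, time in s.
With the tool pointing down it reaches from about 0.325 to 1 m from the base axis. Payload 5.1 kg.
Tool frame: the origin (TCP) lies midway between the tips of the shut fingers; the grasp point (between the pads) lies 19 mm behind it; z points along the fingers, y is the direction in which the jaws open and shut (so a half turn about z gives the same grasp; the last joint's range is limited). The gripper opens to 85 mm and grips with 20 to 120 N. Pads are 22 mm wide; open, the fingers measure 114 mm over their backs; the gripper's body (76 mm by 85 mm) begins 54 mm behind the grasp point. The pads swing forward as they close: fully open they stand 13 mm farther back than shut.
Start: joints at [1.234, 0.124, 1.65, -0, 1.367, -0.083], TCP at [0.163, 0.629, 0.231] pointing down, gripper open.
Joint ranges: [-2.61, 2.61], [-1.02, 2.33], [0.03, 2.71], [-1.35, 4.49], [0.32, 2.68], [-2.91, 2.91]. Speed limits (rad/s): [2.57, 2.57, 3.14, 3.14, 3.14, 3.14].

### API

Orientations are given as a 3x3 rotation matrix whose columns are the frame's x, y, z axes.
In Python, from cell import arm gives the robot as it stands.
- The arm moves only by the shell command python3 -m crank 'ROWS' [OPENING] [FORCE]. ROWS is JSON, a list of rows, each a list of 6 numbers: the shift along the tool's x, y, z in mm, then the turn, a rotation vector about the tool's x, y, z in rad. A call has 1 to 8 rows; each row shifts and turns the commanded pose from where the row before left it, along the tool's axes as they then stand; what a row does not reach is not made up. A row lasts 1/8 s, in which the tool goes at most 62.5 mm and 10.7 degrees, less where a joint would pass 70% of its speed; a pose out of reach is approached as far as the arm can. A call is refused whole if a number of a shift passes 62.5 or a number of a turn 0.188, either way. A call with a gripper value outside its range is refused whole. OPENING is the closure, from 0 (fully open) to 1 (shut), set as the call begins (- or left out, the last holds). The fingers move at their own pace and stop on an object; FORCE is the grip in N (left out, the last holds). Time passes only in rows, so rows that do not move let the fingers close. It gives the time, the measured TCP pose, the force and the opening at its end, in the units of the state.
- arm.sense(): the state, without advancing time (a new reading comes with each control period).
- arm.capture(name): name is "side" or "top" or "wrist"; returns (picture, depth): 420x560x3 uint8, red, green, blue; 420x560 float32, m along the optical axis (not along the pixel's ray), 0 where there is no reading.
- arm.get_calibration(name): a dict with "vfov" (degrees; the focal length in pixels is half the picture's height over the tangent of half this angle, whatever the lens; pixels are square), "cx", "cy" (the principal point, pixels), "extrinsics" (4x4, takes a point from world to camera coordinates); the wrist camera has in their place "tool_from_camera" (4x4, takes a point from camera to tool coordinates, whose origin is the TCP and whose axes are the flange's). Camera axes: x right, y down, z forward; pixel columns grow to the right and rows downward; lengths in m; the calibration is good to about 2 mm. A picture is of the moment at which its call begins: read the wrist's pose just before it. get_calibration takes no time and is no camera call.
- arm.job_done(): hands the job in, once; it reports no verdict.
Trained networks look in the newest picture that a camera, given by its name, has taken for a name from the list of things; names that differ only in an ending like _2 or _b are one class to them, and where a whole thing is asked for, a point or a joint stands for the part that bears it (a point fixed in the world has none). Each returns a list of dicts, best first, with "conf" (0 to 1); they miss things now and then, are a little off and sometimes report something else, mostly with a low value. They report only what shows in the picture. A call takes as long as a camera call. They do not tell look-alikes from the thing itself.
- arm.look_for(camera, thing): "at" ([x, y, z] in m, in the coordinates of the camera as it stood for that picture, good to about 4 mm: the middle of the surface that is visible of it).
- arm.spot_point(camera, thing): "at" ([x, y, z] in m, in the coordinates of the camera as it stood for that picture, good to about 4 mm: a listed point, or the origin of a listed thing).
The state is a dict: "t": time; "q": joint angles; "qd": joint speeds; "joint_torque": joint torques, N m; "ee_pos": TCP position; "eef_rot": TCP orientation; "wrist_force": force on the tool from outside, world axes, zero at the start; "moment": the same for the moment, N m; "width": opening from 0.0 (shut) to 1.0 (fully open).
Only numpy, scipy, OpenCV 4.12 (cv2) and the standard library are available. Lean on these libraries where they do the work, as an engineer would, in place of code of your own. Each camera call takes 0.05 s, during which the arm holds its last target.

### The job

Lay the connecting rod flat in the bench thickness gauge, pointing straight in, with its big end squarely on the round anvil under the raised foot and its small end on the front rest. Then lower the lifting lever all the way, so that the foot comes down on the big end and the gauge can be read. Leave the tin beside the gauge where it stands.

Things in the scene. Friction and masses are not known exactly. Their poses are not given: they have to be found in the camera images.
- rod_shank (a point): Grip point of the loose dark steel connecting rod (159 x 71 x 18 mm, 0.48 kg, lying flat on the table at first): on the middle line of its 28 mm wide shank, 9 mm above its underside. Axes: +y along the rod to the big end, z up. The small end's eye lies 49 mm behind this point (-y); the rod balances about 20 mm ahead of it.
- rod_big (a point): Centre of the big-end bore of the connecting rod, half-way up (9 mm above its underside), 62 mm from rod_shank along the rod. The big end is 71 mm wide over its bolts and reaches 32 mm beyond this point. Same axes as rod_shank.
- anvil (a point): Top centre of the fixed gauge's round anvil (68 mm across), 26 mm above the table, under the foot. Axes: z up, +x from the gauge's open front to its back (the way the big end must point), +y its left. Small-end rest: 26 x 50 mm, level with the anvil, centred 111 mm before it (-x). Base plate: 18 mm high, 150 mm before to 120 mm behind, 57 mm each side. Back stop: face 36 mm behind, 12 mm high.
- foot (a point): Centre of the underside of the gauge's foot, a flat steel bar 60 mm across (y), 30 mm deep (x), 7 mm thick, on a swan-neck 10 mm high from the spindle behind it; axes as anvil. It moves only up and down: it hangs on the lever by a pin and follows it down by weight and spring (about 6 N) until something stops it.
- gauge_foot (a joint): Height of the foot above its lower stop, m: 0 = lower stop, 12 mm above the anvil; 0.028 to 0.032 at the start, with the lever up (40 to 44 mm above the anvil); 0.006 when it rests on an 18 mm thick part on the anvil.
- lift_lever (a joint): Angle of the lifting lever, rad: 0 = fully down on its stop (foot set free), up to 0.92 = fully up (foot raised); it starts at 0.8 to 0.9. It stays wherever it is left; it turns up and down in the upright plane across the gauge (plane of anvil's y and z); 1 to 5 N at the knob lower it.
- lever_knob (a point): Centre of the black ball knob (28 mm across) at the end of the lifting lever, on the gauge's right (-y) side, 150 mm from the lever's pivot.
- lever_pivot (a point): Pivot of the lifting lever, on the front of the gauge's grey head (in the gauge's axes 24 mm behind the anvil's centre, 36 mm to its left, 134 mm above). The knob lies at (y, z) = 150 mm x (-cos b, sin b) from here, b = joint lift_lever - 0.50 rad. The head, 50 mm wide with a dial on top, begins 39 mm behind and 99 mm above the anvil and ends 257 mm above it.
- grease_tin_1: Bystander: loose small round tin, yellow with a black band, 68 mm across, 60 mm high, standing on the table right of the gauge; origin at the centre of its underside.
Not all that is in view belongs to the job. What is shaped like the part that bears rod_shank but red is not meant.

How it is judged:
By the outcome, as a careful person would: the job done as asked, in the order asked, and still so for the second after the job is handed in, with the robot touching nothing.
It also fails if it takes over 50 s, if anything falls off the work surface, if the arm or the gripper's body presses on something with over 40 N, if the wrist force passes 120 N, or if a joint passes its speed limit or range.

## Working session

There is one attempt and no reset: what is moved stays moved. The work goes in short steps, Python scripts to look and compute and a shell command to move; the robot and the scene stay as the last step left them, time stands still between calls to the robot, and variables do not carry over. Pictures are saved under pics/ and viewed, and the job is handed in when it is done.

```bash
ls; mkdir -p pics
cat > h.py <<'E'
from cell import arm
import numpy as np, cv2
def snap(cam,name):
    s=arm.sense(); im,d=arm.capture(cam)
    cv2.imwrite(f'pics/{name}.png',im[:,:,::-1]); np.save(f'pics/{name}.npy',d)
    return s,im,d
def c2w(cam,s=None):
    c=arm.get_calibration(cam)
    if cam=='wrist':
        T=np.eye(4);T[:3,:3]=np.array(s['eef_rot']).reshape(3,3);T[:3,3]=s['ee_pos']
        return T@np.array(c['tool_from_camera'])
    return np.linalg.inv(np.array(c['extrinsics']))
def tw(T,p): return (T@np.r_[p,1])[:3]
def cloud(cam,d,T):
    c=arm.get_calibration(cam);f=d.shape[0]/2/np.tan(np.radians(c['vfov'])/2)
    v,u=np.mgrid[:d.shape[0],:d.shape[1]]
    P=np.stack([(u-c['cx'])/f*d,(v-c['cy'])/f*d,d],-1)
    return P@T[:3,:3].T+T[:3,3]
E
python3 - <<'E'
from h import *
np.set_printoptions(precision=4,suppress=True)
s=arm.sense(); print(s['t'],s['ee_pos'],s['eef_rot'],s['width'])
for cam in ['top','side']:
    s,im,d=snap(cam,cam+'0');T=c2w(cam,s)
    for th in ['rod_shank','rod_big','anvil','foot','lever_knob','lever_pivot','grease_tin_1']:
        for r in arm.spot_point(cam,th)[:3]: print(cam,th,round(r['conf'],2),tw(T,r['at']))
print(arm.sense()['t'])
E
```

```text
pics
0.0 [0.163  0.6286 0.23  ] [[-0.968   0.2511 -0.0007]
 [ 0.2511  0.968  -0.002 ]
 [ 0.0002 -0.0021 -1.    ]] 0.9962120619075816
top rod_shank 0.86 [0.5067 0.2865 0.0071]
top rod_shank 0.79 [0.4976 0.6059 0.0123]
top rod_shank 0.68 [ 0.5576 -0.2881  0.0005]
top rod_big 0.81 [0.4365 0.6132 0.0101]
top rod_big 0.64 [0.5663 0.3075 0.0085]
top anvil 0.72 [0.5776 0.0018 0.0235]
top foot 0.75 [0.5801 0.007  0.0643]
top lever_knob 0.79 [ 0.6087 -0.1016  0.2116]
top lever_pivot 0.86 [0.5993 0.0343 0.1588]
top grease_tin_1 0.78 [ 0.5591 -0.2897  0.0012]
side rod_shank 0.93 [0.5047 0.2874 0.009 ]
side rod_shank 0.63 [0.4927 0.601  0.0087]
side rod_big 0.83 [0.4321 0.6086 0.0111]
side rod_big 0.77 [0.5632 0.308  0.009 ]
side anvil 0.63 [0.5816 0.0018 0.0271]
side foot 0.63 [ 0.5806 -0.0018  0.0722]
side lever_knob 0.74 [0.5067 0.2902 0.0119]
side lever_knob 0.58 [ 0.6064 -0.1014  0.2121]
side lever_pivot 0.43 [0.5983 0.0421 0.1612]
side lever_pivot 0.33 [0.5607 0.3076 0.0077]
side grease_tin_1 0.87 [ 0.5553 -0.2855  0.0026]
0.8
```

View pics/top0.png

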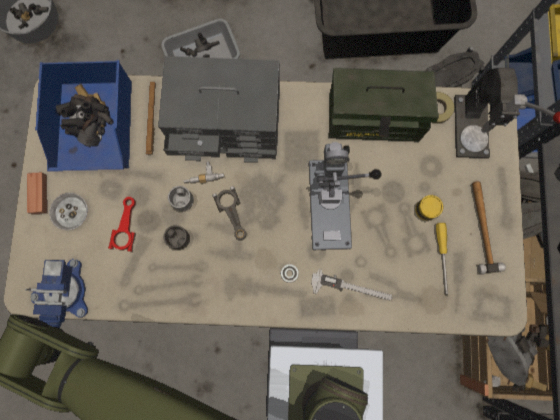

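View pics/side0.png

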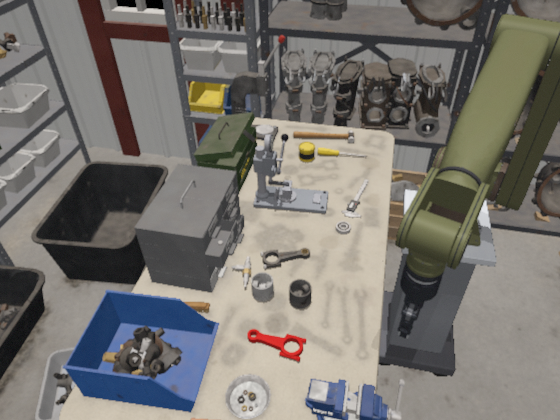

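The top view shows the dark rod at about (230,212), the red decoy at (123,223), the gauge at (331,200) and the tin at (430,207). The side view agrees. Next I'll refine the yaws from depth.

Run:
```python
from h import *
np.set_printoptions(precision=4,suppress=True)
for cam in ['top','side']:
    d=np.load(f'pics/{cam}0.npy');P=cloud(cam,d,c2w(cam)).reshape(-1,3)
    t=P[(abs(P[:,0]-.45)<.2)&(abs(P[:,1]-.0)<.4)&(abs(P[:,2])<.006)]; print(cam,'table z',np.median(t[:,2]))
    m=(abs(P[:,0]-.53)<.13)&(abs(P[:,1]-.295)<.07)&(P[:,2]>.009)&(P[:,2]<.03)
    # limit to near rod axis
    c=np.array([.535,.298]);q=P[m];q=q[np.linalg.norm(q[:,:2]-c,axis=1)<.11]
    print('rod n',len(q),'zmed',np.median(q[:,2])); r=cv2.minAreaRect(q[:,:2].astype(np.float32)*1000);print(r)
    m=(P[:,0]>.4)&(P[:,0]<.72)&(abs(P[:,1])<.09)&(P[:,2]>.012)&(P[:,2]<.023)
    q=P[m];print('base n',len(q),np.median(q[:,2]));r=cv2.minAreaRect(q[:,:2].astype(np.float32)*1000);print(r)
    # edges: per x-slice y extents
    pts=[]
    for x in np.arange(.435,.6,.01):
        s=q[abs(q[:,0]-x)<.006]
        if len(s)>5: pts.append([x,s[:,1].min(),s[:,1].max()])
    pts=np.array(pts)
    for k in (1,2):
        f=np.polyfit(pts[:,0],pts[:,k],1);print('edge yaw deg',np.degrees(np.arctan(f[0])),np.polyval(f,.58), np.std(pts[:,k]-np.polyval(f,pts[:,0])))
    print('front x',[q[abs(q[:,1]-y)<.008][:,0].min() for y in (-.04,-.02,0,.02,.04)])
```

```text
top table z -5.528438854707218e-05
rod n 583 zmed 0.017132453666648173
((543.2686767578125, 292.3519592285156), (204.3336181640625, 112.85652923583984), 10.632364273071289)
base n 2024 0.017884439027234578
((562.114013671875, 15.663307189941406), (270.71722412109375, 142.495361328125), 3.7418131828308105)
edge yaw deg 4.181062214784997 -0.05309060158382599 0.0007238060621078269
edge yaw deg 6.058024232995687 0.06371945060948996 0.006493974374194638
front x [np.float64(0.4322452702133417), np.float64(0.4283513367587709), np.float64(0.42822513550085306), np.float64(0.4271743826427817), np.float64(0.4264203173494351)]
side table z 9.244007676323385e-06
rod n 442 zmed 0.016883942559834275
((538.8221435546875, 307.1865234375), (204.21585083007812, 72.23171997070312), 18.6092472076416)
base n 1041 0.017841856731818817
((564.5177001953125, 5.154869079589844), (270.5597839355469, 123.9935531616211), 3.4148378372192383)
edge yaw deg 11.775662523018088 -0.03826859311797068 0.010662743029249369
edge yaw deg 3.8276545293885804 0.06508859973361203 0.0020606419179665277
front x [np.float64(0.4323765375743115), np.float64(0.4308450472170382), np.float64(0.4298202662351847), np.float64(0.42857614214110534), np.float64(0.4285417829048991)]
```

Run:
```python
import cv2
im=cv2.imread('pics/top0.png')
cv2.imwrite('pics/topz.png',cv2.resize(im[130:260,190:400],None,fx=3.7,fy=3.7,interpolation=2))
```

```text
(no output)
```

View pics/topz.png

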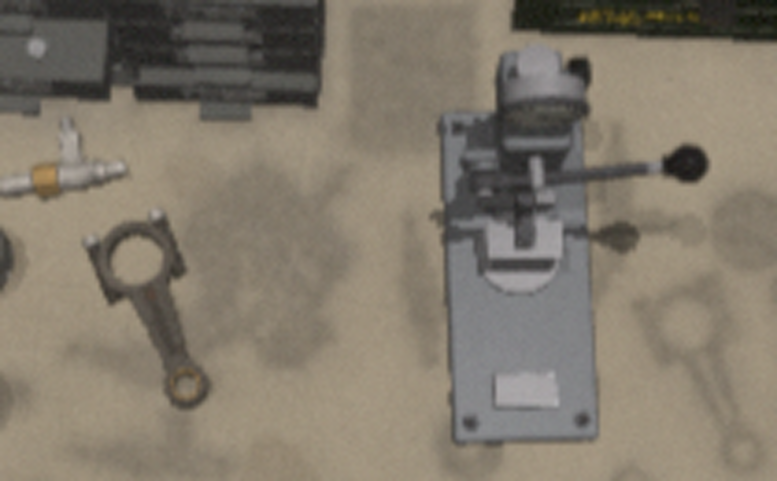

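```bash
cat > plan.py <<'E'
import sys
from h import *
from scipy.spatial.transform import Rotation as Rn
def rows(pos,yaw,n):
    """pos target TCP, yaw(deg) = world angle of tool x axis with tool down (mod 180 nearest)"""
    s=arm.sense();R=np.array(s['eef_rot']).reshape(3,3);p=np.array(s['ee_pos'])
    cur=np.degrees(np.arctan2(R[1,0],R[0,0])); dy=(yaw-cur+90)%180-90
    a=np.radians(cur+dy); Rt=np.array([[np.cos(a),np.sin(a),0],[np.sin(a),-np.cos(a),0],[0,0,-1]])
    rv=Rn.from_matrix(R.T@Rt).as_rotvec()/n
    for i in range(n):
        v=R.T@((np.array(pos)-p)/n)*1000
        print(np.round(v,1),np.round(rv,4)); p=p+(np.array(pos)-p)/(n) if 0 else p
        R=R@Rn.from_rotvec(rv).as_matrix()
    print('p',p,'yaw',cur,'dyaw',dy,'q',np.round(s['q'],2))
if __name__=='__main__':
    a=list(map(float,sys.argv[1:]));rows(a[:3],a[3],int(a[4]))
E
python3 plan.py 0.48 0.28 0.22 19.3 8
```

```text
[-49.3 -32.3   1.4] [ 0.      0.     -0.0738]
[-46.8 -35.9   1.4] [ 0.      0.     -0.0738]
[-44.  -39.2   1.4] [ 0.      0.     -0.0738]
[-41.  -42.3   1.4] [ 0.      0.     -0.0738]
[-37.8 -45.3   1.4] [ 0.      0.     -0.0738]
[-34.3 -47.9   1.4] [ 0.      0.     -0.0738]
[-30.7 -50.3   1.4] [ 0.      0.     -0.0738]
[-26.9 -52.4   1.4] [ 0.      0.     -0.0738]
p [0.16323132 0.62916441 0.23135049] yaw 165.45774980451674 dyaw 33.842250195483274 q [ 1.23  0.12  1.65 -0.    1.37 -0.08]
```

```bash
python3 -m crank '[[-49,-32,1.4,0,0,-0.074],[-47,-36,1.4,0,0,-0.074],[-44,-39,1.4,0,0,-0.074],[-41,-42,1.4,0,0,-0.074],[-38,-45,1.4,0,0,-0.074],[-34,-48,1.4,0,0,-0.074],[-31,-50,1.4,0,0,-0.074],[-27,-52,1.4,0,0,-0.074]]' 0
python3 -m crank '[[0,0,0,0,0,0],[0,0,0,0,0,0]]'
python3 - <<'E'
from h import *
np.set_printoptions(precision=4,suppress=True)
s,im,d=snap('wrist','w1');T=c2w('wrist',s);print(s['t'],s['ee_pos'],s['eef_rot'],s['q'])
for th in ['rod_shank','rod_big']:
    for r in arm.spot_point('wrist',th)[:3]: print(th,round(r['conf'],2),tw(T,r['at']))
P=cloud('wrist',d,T);m=(P[...,2]>.008)&(P[...,2]<.03)&(d>0)
m=m.astype(np.uint8);n,l,st,c=cv2.connectedComponentsWithStats(m)
for i in range(1,n):
    if st[i,4]>2000:
        q=P[l==i];print(st[i],np.median(q[:,2]),cv2.minAreaRect(q[:,:2].astype(np.float32)*1000))
E
```

```text
t: 1.8
ee_pos: [0.4816, 0.2803, 0.2205]
eef_rot: [[-0.943, -0.334, 0.001], [-0.334, 0.943, 0.0], [-0.001, 0.0, -1.0]]
wrist_force: [0.4, 1.0, -0.2]
width: 1.0
t: 2.05
ee_pos: [0.4803, 0.2819, 0.2201]
eef_rot: [[-0.944, -0.331, -0.0], [-0.331, 0.944, 0.0], [0.0, 0.0, -1.0]]
wrist_force: [-0.4, 0.6, -0.3]
width: 0.996
2.05 [0.4803 0.2819 0.2201] [[-0.9437 -0.3309 -0.0004]
 [-0.3309  0.9437  0.0003]
 [ 0.0002  0.0004 -1.    ]] [ 0.4342 -0.0744  1.8712  0.0004  1.3449 -1.474 ]
rod_shank 0.8 [0.4965 0.6021 0.0065]
rod_shank 0.6 [0.5097 0.283  0.0099]
rod_big 0.94 [0.4332 0.6131 0.0107]
rod_big 0.87 [0.5682 0.3052 0.011 ]
[    0    39    91   239 16670] 0.01807104224027084 ((563.7286376953125, 12.048160552978516), (269.2312927246094, 93.67449951171875), 3.7317421436309814)
[ 248  148   56  124 2904] 0.017756549201483396 ((521.4579467773438, 286.5736389160156), (158.94786071777344, 70.11229705810547), 25.47187042236328)
[ 463  198   97  113 3308] 0.017665535782266484 ((482.285400390625, 602.8004150390625), (67.3957290649414, 159.35704040527344), 85.72333526611328)
[ 187  302  164   71 2227] 0.0170034150691582 ((706.9281616210938, 350.37896728515625), (247.5736541748047, 35.505088806152344), 85.330810546875)
```

View pics/w1.png

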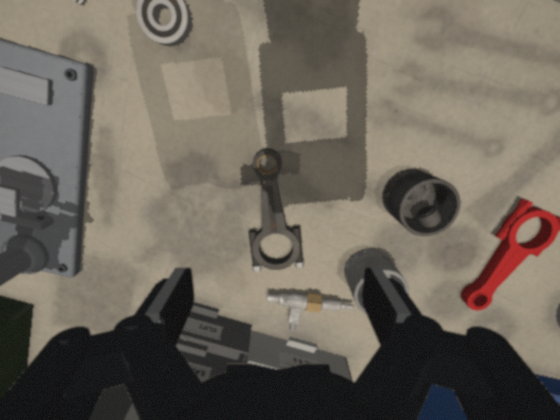

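```bash
cat > rod.py <<'E'
from h import *
def rodfit(P,m,zlo,c0,ang,verbose=1):
    # refine axis using shank slices; c0 approx shank
    q=P[m]
    a=np.radians(ang)
    for it in range(4):
        u=np.array([np.cos(a),np.sin(a)]);v=np.array([-u[1],u[0]])
        X=(q[:,:2]-c0)@u;Y=(q[:,:2]-c0)@v
        xs=[];ys=[];w=[]
        for x in np.arange(-62,92,4)/1000:
            k=abs(X-x)<.003
            if k.sum()>8: xs.append(x);ys.append((Y[k].min()+Y[k].max())/2);w.append(np.ptp(Y[k]))
        f=np.polyfit(xs,ys,1); a+=np.arctan(f[0]); c0=c0+v*f[1]
    u=np.array([np.cos(a),np.sin(a)]);X=(q[:,:2]-c0)@u
    c1=c0+u*((X.max()+X.min())/2-.0145)
    if verbose: print('ext',X.min(),X.max(),'w',np.round(np.array(w)*1000).astype(int),'mid',np.round(np.array(ys)*1000,1))
    return c1,np.degrees(a)
E
python3 - <<'E'
from rod import *
from plan import rows
s=arm.sense();d=np.load('pics/w1.npy');T=c2w('wrist',s);P=cloud('wrist',d,T)
m=((P[...,2]>.008)&(P[...,2]<.03)&(d>0)).astype(np.uint8);n,l,st,c=cv2.connectedComponentsWithStats(m)
i=l[245,300] if l[245,300] else l[200,275]
print(st[i]); c,a=rodfit(P,l==i,0,np.array([.508,.281]),25);print('shank',c,'ang',a,'big',c+.062*np.array([np.cos(np.radians(a)),np.sin(np.radians(a))]))
# anvil from gauge
for z0,z1 in((.022,.03),(.055,.08)):
    k=(abs(P[...,0]-.57)<.17)&(abs(P[...,1])<.07)&(P[...,2]>z0)&(P[...,2]<z1);q=P[k]
    print(len(q),q.min(0),q.max(0)) if len(q) else 0
rows([c[0],c[1],.06],a,4)
E
```

```text
[ 248  148   56  124 2906]
ext -0.06505143102828498 0.09430189905555643 w [25 30 33 34 34 33 31 24 20 19 19 20 21 22 22 24 24 25 26 26 26 28 28 29
 46 67 68 67 67 67 67 67 68 66 67 68 67 70 70] mid [-0.2  0.2 -0.2  0.  -0.   0.1 -0.2 -0.6 -0.5 -0.4  0.  -0.2 -0.1  0.1
 -0.2 -0.1 -0.4 -0.2 -0.1 -0.1  0.4  0.5  0.3  0.4  5.5  0.2 -0.1 -0.3
 -0.4 -0.5  0.3 -0.1 -0.5 -0.2 -0.8 -0.2 -0.1 -0.6 -0.7]
shank [0.50716678 0.28308468] ang 24.82034276252579 big [0.56343975 0.30911069]
4072 [ 0.4370657  -0.02978093  0.02200039] [0.69965372 0.05981248 0.02999842]
931 [0.56292106 0.00684216 0.05502123] [0.68460447 0.03409567 0.07735496]
[-6.5 -2.3 40. ] [ 0.     -0.     -0.0233]
[-6.4 -2.4 40. ] [ 0.     -0.     -0.0233]
[-6.4 -2.6 40. ] [ 0.     -0.     -0.0233]
[-6.3 -2.7 40. ] [ 0.     -0.     -0.0233]
p [0.47964008 0.28292798 0.22017235] yaw -160.5215577990438 dyaw 5.34190056156956 q [ 0.44 -0.07  1.87  0.    1.34 -1.47]
```

```bash
python3 -m crank '[[-6.5,-1.5,40,0,0,-0.023],[-6.5,-1.5,40,0,0,-0.023],[-6.5,-1.5,40,0,0,-0.023],[-6.5,-1.5,40,0,0,-0.023],[0,0,0,0,0,0],[0,0,0,0,0,0]]'
python3 plan.py .50717 .28308 .0025 24.82 3
```

```text
t: 2.95
ee_pos: [0.5072, 0.2868, 0.0617]
eef_rot: [[-0.909, -0.418, 0.002], [-0.418, 0.909, 0.001], [-0.002, 0.0, -1.0]]
wrist_force: [-0.1, -0.4, 0.7]
width: 0.999
[ 0.5 -1.1 19.7] [ 0.      0.0006 -0.0007]
[ 0.5 -1.1 19.7] [ 0.      0.0006 -0.0007]
[ 0.5 -1.1 19.7] [ 0.      0.0006 -0.0007]
p [0.50715579 0.28680129 0.06167146] yaw -155.2996647702897 dyaw 0.11966477028965983 q [ 0.42  0.14  1.93  0.    1.06 -1.58]
```

```bash
python3 -m crank '[[0.5,-1.2,20,0,0,0],[0.5,-1.2,20,0,0,0],[0.5,-1,12,0,0,0],[0,0,7,0,0,0],[0,0,0,0,0,0],[0,0,0,0,0,0]]'
python3 -c "
from h import *
s,im,d=snap('wrist','w2');print(s['ee_pos'],s['wrist_force'])"
```

```text
t: 3.7
ee_pos: [0.5074, 0.2823, 0.0017]
eef_rot: [[-0.909, -0.417, 0.001], [-0.417, 0.909, 0.0], [-0.001, 0.0, -1.0]]
wrist_force: [0.6, -0.8, -0.9]
width: 1.003
[0.50740544 0.2822665  0.00165509] [ 0.60108429 -0.75494676 -0.92501927]
```

View pics/w2.png

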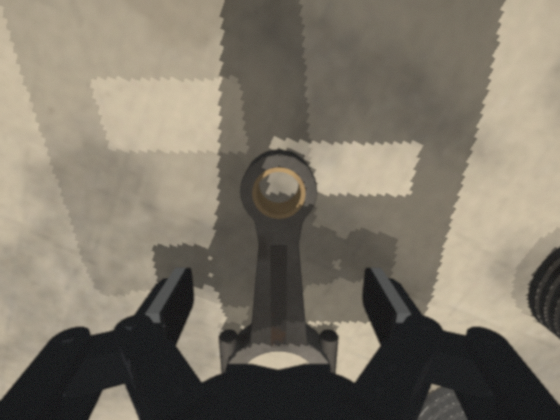

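The shank lies centred between the open fingers (column ~279), so I'll close on it.

```bash
python3 -m crank '[[0,0,0,0,0,0],[0,0,0,0,0,0],[0,0,0,0,0,0],[0,0,0,0,0,0],[0,0,0,0,0,0],[0,0,0,0,0,0],[0,0,0,0,0,0]]' 1 90
python3 -m crank '[[0,0,-20,0,0,0],[0,0,-40,0,0,0],[0,0,-40,0,0,0],[0,0,-20,0,0,0],[0,0,0,0,0,0],[0,0,0,0,0,0]]'
python3 -c "
from h import *
s,im,d=snap('wrist','w3');print(s['ee_pos'],s['wrist_force'],s['width'])"
```

```text
t: 4.62
ee_pos: [0.5071, 0.2822, 0.0017]
eef_rot: [[-0.909, -0.417, 0.0], [-0.417, 0.909, 0.0], [-0.0, 0.0, -1.0]]
wrist_force: [-2.3, -0.6, 5.8]
width: 0.262
t: 5.38
ee_pos: [0.5055, 0.2814, 0.1189]
eef_rot: [[-0.909, -0.417, -0.003], [-0.417, 0.909, -0.002], [0.004, 0.0, -1.0]]
wrist_force: [1.1, -0.5, -5.1]
width: 0.262
[0.50553272 0.28140171 0.11892535] [ 1.08484859 -0.5463944  -5.05693735] 0.26193849088717647
```

View pics/w3.png

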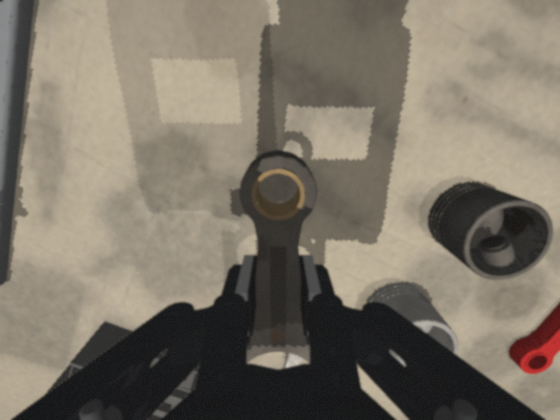

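Run:
```python
from h import *
from scipy.optimize import least_squares
np.set_printoptions(precision=4,suppress=True)
# wrist w1 pose as recorded
s={'eef_rot':[[-0.9437,-0.3309,-0.0004],[-0.3309,0.9437,0.0003],[0.0002,0.0004,-1.]],'ee_pos':[.4800,.2822,.2201]}
Ts={'top':('top0',c2w('top')),'side':('side0',c2w('side')),'wrist':('w1',c2w('wrist',s))}
for cam,(n,T) in Ts.items():
    d=np.load(f'pics/{n}.npy');P=cloud(cam,d,T);P=P[d>0]
    g=P[(abs(P[:,0]-.56)<.18)&(abs(P[:,1])<.1)]
    b=g[(g[:,2]>.014)&(g[:,2]<.0215)]
    yaw=np.radians(3.8);u=np.array([np.cos(yaw),np.sin(yaw)]);v=np.array([-u[1],u[0]])
    X=b[:,:2]@u;Y=b[:,:2]@v
    def edge(A,B,rng,sgn,st=.008):
        o=[]
        for t in np.arange(*rng,st):
            k=B[abs(A-t)<st/2]
            if len(k)>4:o.append([t,np.sort(k)[-2] if sgn>0 else np.sort(k)[1]])
        o=np.array(o)
        if len(o)<4:return None
        f=np.polyfit(o[:,0],o[:,1],1);r=o[:,1]-np.polyval(f,o[:,0]);k=abs(r)<.002
        if k.sum()>3:f=np.polyfit(o[k,0],o[k,1],1)
        return np.round([np.degrees(f[0]),np.median(o[:,1])*1000,np.std(r)*1000],2)
    print(cam,'left',edge(X,Y,(.45,.65),1),'right',edge(X,Y,(.45,.58),-1),'front',edge(Y,X,(-.08,.02),-1),'back',edge(Y,X,(-.03,.03),1))
    k=(g[:,2]>.0235)&(g[:,2]<.029);q=g[k];X=q[:,:2]@u;Y=q[:,:2]@v
    r=(X<.50);print(' rest',r.sum(), cv2.minAreaRect((q[r,:2]*1000).astype(np.float32)) if r.sum()>10 else '')
    a=(X>.53)&(X<.63);print(' anvil',a.sum(),'x',X[a].min(),X[a].max(),'y',Y[a].min(),Y[a].max())
    k=(g[:,2]>.060)&(g[:,2]<.08);q=g[k];X=q[:,:2]@u;Y=q[:,:2]@v;a=(X<.62)
    print(' foot',a.sum(),np.percentile(X[a],[1,99]),np.percentile(Y[a],[1,99]),np.median(q[a,2]))
print('foot expect top z; centre guess .58,.004 ->',np.array([.58,.004])@u,np.array([.58,.004])@v)
```

```text
top left [ 0.6  19.85  1.78] right [  0.08 -90.66   1.55] front [ -0.17 429.19   1.28] back [ 64.53 693.2   14.42]
 rest 127 ((466.87615966796875, -1.2442245483398438), (64.30550384521484, 101.20123291015625), 4.12212610244751)
 anvil 147 x 0.5303886192584072 0.6257713691393161 y -0.08889150992080194 0.01564292918406586
 foot 188 [0.5616 0.6019] [-0.064  -0.0056] 0.07411139639178155
side left [ 0.57 22.94  2.31] right [  4.17 -83.73   8.69] front [ -1.56 432.63   2.86] back [ 41.23 691.49  12.27]
 rest 53 ((458.65771484375, 4.048442840576172), (40.69121551513672, 90.02902221679688), 8.889838218688965)
 anvil 125 x 0.5347014052233177 0.6239425132412008 y -0.06114082107850449 0.030273130580909673
 foot 83 [0.563  0.6158] [-0.0673 -0.0001] 0.07453338478727467
wrist left [ 0.06 20.65  0.26] right [ 11.42 -67.44  25.4 ] front [-23.84 428.86  20.75] back [ 37.47 696.39  12.94]
 rest 1252 ((465.2835388183594, 6.350090026855469), (34.68978500366211, 76.38289642333984), 17.07136344909668)
 anvil 2179 x 0.5445773401091715 0.6235263425143447 y -0.06337035961252196 -0.002533004342055687
 foot 575 [0.5633 0.5923] [-0.0222 -0.0062] 0.0735431675129748
foot expect top z; centre guess .58,.004 -> 0.578989947210989 -0.034447656358831874
```

```bash
python3 plan.py .398 -.009 .1 3.8 8
```

```text
[ 27.3 -27.4   2.4] [-0.0001 -0.0006  0.0455]
[ 26.  -28.6   2.4] [-0.0001 -0.0006  0.0455]
[ 24.7 -29.8   2.4] [-0.0001 -0.0006  0.0455]
[ 23.3 -30.9   2.4] [-0.0001 -0.0006  0.0455]
[ 21.9 -31.9   2.4] [-0.0001 -0.0006  0.0455]
[ 20.4 -32.8   2.4] [-0.0001 -0.0006  0.0455]
[ 18.9 -33.7   2.3] [-0.0001 -0.0006  0.0455]
[ 17.4 -34.6   2.3] [-0.0001 -0.0006  0.0455]
p [0.50535713 0.28132459 0.11853751] yaw -155.35345944583537 dyaw -20.84654055416462 q [ 0.42  0.07  1.91 -0.    1.17 -1.59]
```

```bash
python3 -m crank '[[27.3,-27.4,2.4,0,0,0.0455],[26,-28.6,2.4,0,0,0.0455],[24.7,-29.8,2.4,0,0,0.0455],[23.3,-30.9,2.4,0,0,0.0455],[21.9,-31.9,2.4,0,0,0.0455],[20.4,-32.8,2.4,0,0,0.0455],[18.9,-33.7,2.3,0,0,0.0455],[17.4,-34.6,2.3,0,0,0.0455]]'
python3 -m crank '[[0,0,0,0,0,0],[0,0,0,0,0,0],[0,0,0,0,0,0]]'
python3 - <<'E'
from h import *
np.set_printoptions(precision=4,suppress=True)
s,im,d=snap('top','top1');snap('side','side1');print(s['ee_pos'],s['q'],s['wrist_force'],s['moment'])
P=cloud('top',d,c2w('top'));
m=(d>0)&(P[...,2]>.08)&(P[...,2]<.135)&(abs(P[...,1]+.005)<.07)&(P[...,0]>.44)&(P[...,0]<.56);q=P[m]
print(len(q),np.percentile(q,[1,50,99],0))
sw,im,d=snap('wrist','w4');T=c2w('wrist',sw);Pw=cloud('wrist',d,T)
m=(d>0)&(Pw[...,2]>.085)&(Pw[...,2]<.135);m[270:]=0;q=Pw[m];print('w',len(q),q.min(0),q.max(0))
if len(q)>50:
  A=np.c_[q[:,0]-.35,q[:,1],np.ones(len(q))];k=q[:,2]>np.median(q[:,2])-.004;f=np.linalg.lstsq(A[k],q[k,2],rcond=None)[0];print('plane',f)
for cam,th in (('top','rod_big'),('top','anvil'),('side','rod_big'),('side','anvil'),('top','foot')):
    for r in arm.spot_point(cam,th)[:2]:print(cam,th,r['conf'],tw(c2w(cam),r['at']))
E
python3 -c "
import cv2
a=cv2.imread('pics/top1.png')[120:270,260:420];b=cv2.imread('pics/side1.png')[110:260,220:380]
import numpy as np
cv2.imwrite('pics/c1.png',cv2.resize(np.hstack([a,b]),None,fx=2.5,fy=2.5,interpolation=2))"
```

```text
t: 6.42
ee_pos: [0.3981, -0.0091, 0.1003]
eef_rot: [[-0.998, -0.065, -0.003], [-0.065, 0.998, 0.0], [0.003, 0.0, -1.0]]
wrist_force: [1.9, 0.1, -4.1]
width: 0.263
t: 6.8
ee_pos: [0.3998, -0.0076, 0.1017]
eef_rot: [[-0.998, -0.067, -0.001], [-0.067, 0.998, 0.0], [0.001, 0.0, -1.0]]
wrist_force: [-0.6, -0.1, -4.5]
width: 0.264
[ 0.3998 -0.0076  0.1017] [-0.1537 -0.35    2.3083  0.0002  1.1841 -1.792 ] [-0.5729 -0.0726 -4.5389] [0.0307 0.136  0.003 ]
91 [[ 0.4692 -0.0339  0.104 ]
 [ 0.4849 -0.0081  0.1139]
 [ 0.4939  0.0327  0.1246]]
w 6270 [ 0.336  -0.0333  0.1004] [0.396  0.0159 0.1225]
plane [-0.0098 -0.0006  0.1188]
top rod_big 0.7 [0.4361 0.612  0.0111]
top rod_big 0.51 [ 0.4653 -0.0038  0.1041]
top anvil 0.8 [0.5816 0.0027 0.0248]
side rod_big 0.82 [0.4363 0.6108 0.0144]
side rod_big 0.7 [0.601  0.04   0.1623]
side anvil 0.56 [0.5837 0.0035 0.0273]
top foot 0.7 [ 0.5609 -0.2898  0.0008]
top foot 0.66 [0.5794 0.0039 0.0619]
```

View pics/c1.png

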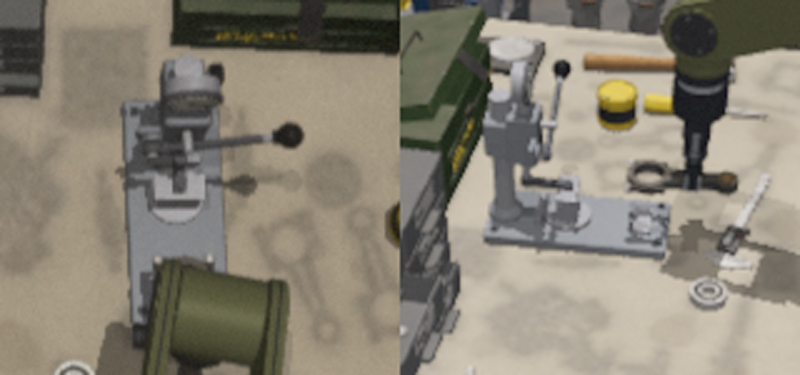

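View pics/w4.png

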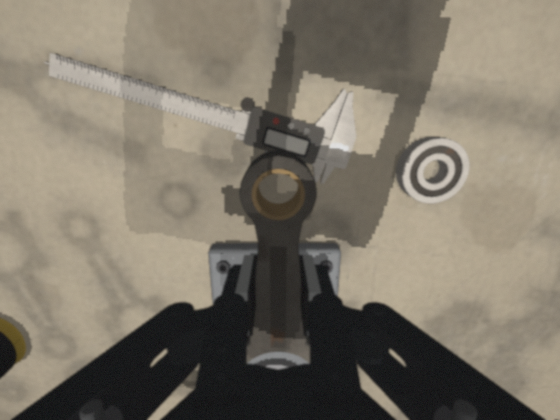

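Run:
```python
from h import *
s=arm.sense();T=c2w('wrist',{'eef_rot':s['eef_rot'],'ee_pos':[.3989,-.0083,.1010]});print(s['ee_pos'])
d=np.load('pics/w4.npy');P=cloud('wrist',d,T)
m=(d>0)&(P[...,2]>.013)&(P[...,2]<.023);n,l,st,c=cv2.connectedComponentsWithStats(m.astype(np.uint8))
for i in range(1,n):
    if st[i,4]>300:
        q=P[l==i];print(st[i],q.min(0),q.max(0))
        o=[]
        for y in np.arange(-.055,.05,.006):
            k=q[abs(q[:,1]-y)<.003]
            if len(k)>3:o.append([y,k[:,0].min()])
        o=np.array(o);print(np.round(o*1000,1).tolist())
```

```text
[ 0.39987807 -0.00807837  0.10215331]
[ 250  110   71   54 1251] [ 0.31828413 -0.03443115  0.01300011] [0.35499888 0.01982359 0.01553508]
[[-31.0, 319.2], [-25.0, 318.3], [-19.0, 319.3], [-13.0, 320.5], [-7.0, 321.4], [-1.0, 323.1], [5.0, 324.2], [11.0, 326.5], [17.0, 327.7]]
[ 401  138   68   65 2237] [0.32918821 0.08584831 0.01300226] [0.38051433 0.13793945 0.01634843]
[]
[ 208  247   50   58 1138] [ 0.43028819 -0.06637494  0.01300237] [ 0.49038033 -0.02435126  0.02258083]
[[-55.0, 432.4], [-49.0, 431.7], [-43.0, 431.7], [-37.0, 430.3], [-31.0, 430.7], [-25.0, 430.4]]
[298 248  43  48 796] [0.42580312 0.01052376 0.01300375] [0.47179073 0.04970777 0.02267683]
[[11.0, 427.8], [17.0, 427.4], [23.0, 427.3], [29.0, 426.8], [35.0, 426.3], [41.0, 425.8], [47.0, 426.1]]
[  0 335  15  41 329] [ 0.53821057 -0.26524675  0.01301553] [ 0.57891866 -0.25633159  0.02298532]
[]
[248 352  60  14 544] [ 0.53717646 -0.02764722  0.01559687] [0.55363136 0.02978644 0.02296116]
[[-25.0, 547.1], [-19.0, 542.5], [-13.0, 540.0], [-7.0, 537.9], [-1.0, 537.6], [5.0, 537.2], [11.0, 537.9], [17.0, 539.7], [23.0, 542.0], [29.0, 545.0]]
```

```bash
python3 -m crank '[[0,-0.7,22,0,0,0],[0,-0.7,22,0,0,0],[0,-0.6,19,0,0,0],[0,0,0,0,0,0],[-20,0,0,0,0,0],[-20,0,0,0,0,0],[0,0,0,0,0,0],[0,0,0,0,0,0]]'
python3 - <<'E'
from h import *
s,im,d=snap('side','side2');a=np.mean([arm.sense()['ee_pos']],0);print(s['ee_pos'],s['wrist_force'])
cv2.imwrite('pics/c2.png',cv2.resize(im[110:250,230:400,::-1],None,fx=4,fy=4,interpolation=2))
E
```

```text
t: 8.2
ee_pos: [0.4395, -0.0076, 0.0395]
eef_rot: [[-0.998, -0.066, -0.0], [-0.066, 0.998, -0.0], [0.0, 0.0, -1.0]]
wrist_force: [0.4, -0.4, -3.9]
width: 0.259
[ 0.43952554 -0.00759025  0.03945458] [ 0.40854732 -0.40539071 -3.90249504]
```

View pics/c2.png

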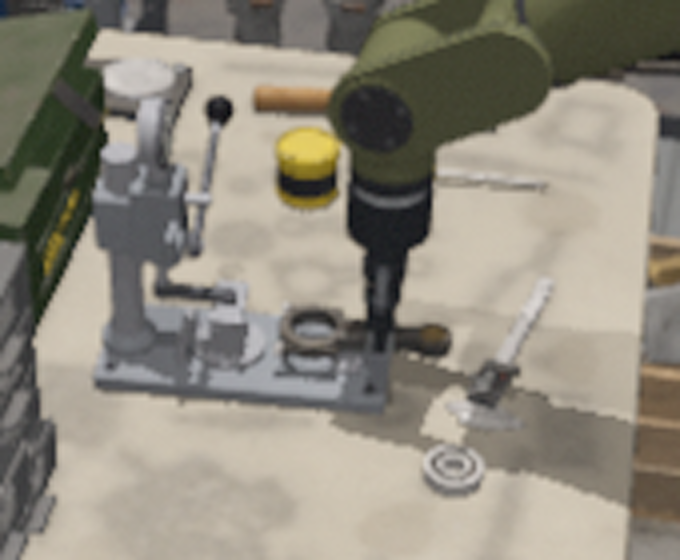

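```bash
python3 -m crank '[[-16,0,0.4,0,0,0],[-16,0,0.4,0,0,0],[-16,0,0.4,0,0,0],[-16,0,0.4,0,0,0],[-14,0.4,0.4,0,0,0],[0,0,0,0,0,0],[0,0,0,0,0,0]]'
python3 - <<'E'
from h import *
np.set_printoptions(precision=4,suppress=True)
s,im,d=snap('side','side3');print(s['ee_pos'],s['wrist_force']);a=im[110:250,240:410]
s2,im2,d2=snap('top','top3');print(s2['ee_pos']);b=im2[140:280,270:440]
for cam,th in (('top','rod_big'),('side','rod_big'),('side','rod_shank'),('top','anvil'),('side','anvil')):
    for r in arm.spot_point(cam,th)[:2]:print(cam,th,r['conf'],tw(c2w(cam),r['at']))
cv2.imwrite('pics/c3.png',cv2.resize(np.hstack([a,b])[:,:,::-1],None,fx=2.3,fy=2.3,interpolation=2))
sw,im,d=snap('wrist','w5');print(sw['ee_pos'])
E
```

```text
t: 9.12
ee_pos: [0.5171, -0.002, 0.0367]
eef_rot: [[-0.998, -0.066, -0.001], [-0.066, 0.998, 0.0], [0.001, 0.0, -1.0]]
wrist_force: [-0.6, -0.2, -4.6]
width: 0.262
[ 0.5171 -0.002   0.0367] [-0.6471 -0.1872 -4.5869]
[ 0.517  -0.002   0.0368]
top rod_big 0.93 [0.4349 0.6083 0.0092]
side rod_big 0.71 [0.4322 0.6074 0.0117]
side rod_big 0.54 [0.5767 0.0009 0.0414]
side rod_shank 0.71 [0.498  0.6005 0.01  ]
side rod_shank 0.51 [0.5192 0.0043 0.0435]
top anvil 0.97 [0.5795 0.0027 0.0232]
side anvil 0.8 [0.5832 0.0026 0.0303]
[ 0.5174 -0.0021  0.0371]
```

View pics/c3.png

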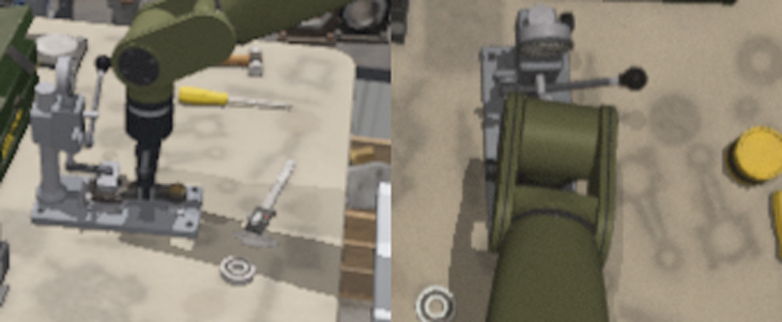

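View pics/w5.png

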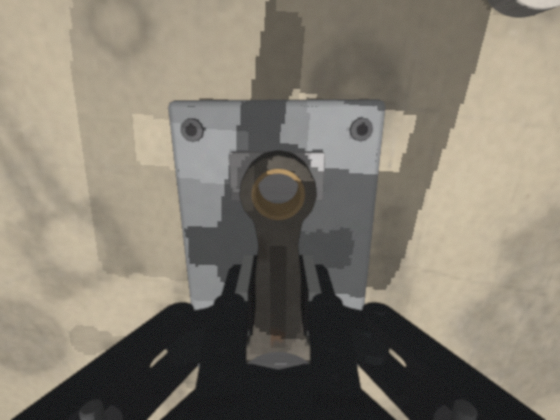

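Run:
```python
from h import *
np.set_printoptions(precision=4,suppress=True)
c=arm.get_calibration('wrist');T=np.array(c['tool_from_camera']) # tool coords
d=np.load('pics/w5.npy');P=cloud('wrist',d,T)*1000 # tool frame mm
zb=P[110:140,230:330,2];print('plate z tool',np.median(zb))
m=(d>0)&(abs(P[...,2]-np.median(zb))<4);q=P[m]
for x in range(60,96,4):
    k=q[abs(q[:,0]-x)<2];print(x,len(k),k[:,1].min() if len(k) else '',k[:,1].max() if len(k) else '')
print('front', [ (y,round(q[abs(q[:,1]-y)<3][:,0].max(),1)) for y in range(-50,51,10)])
m=(d>0)&(P[...,2]<-8)&(P[...,2]>-26);m[260:]=0;q=P[m];print('eye',len(q),q.min(0),q.max(0),np.median(q[:,2]))
k=(d>0)&(abs(P[...,2]-(np.median(zb)-8))<2.5);k[:100]=0;q=P[k];q=q[(abs(q[:,1])<40)&(q[:,0]>30)];print('rest',len(q),np.percentile(q,[1,50,99],0))
```

```text
plate z tool 18.964805882076192
60 1089 -57.92338599346364 55.94259905819394
64 1533 -58.34530574727283 55.47727048303272
68 1498 -58.646479594093556 56.048523169755676
72 1520 -58.64720338173902 55.33700414800218
76 1589 -58.6478883353492 55.886533780092265
80 1724 -58.40888221911708 55.97984298329676
84 1723 -57.94586030088277 55.03138506322992
88 457 -56.184854505171586 53.89343578244169
92 0  
front [(-50, np.float64(86.7)), (-40, np.float64(86.7)), (-30, np.float64(86.7)), (-20, np.float64(86.7)), (-10, np.float64(86.7)), (0, np.float64(86.7)), (10, np.float64(87.2)), (20, np.float64(87.2)), (30, np.float64(87.2)), (40, np.float64(87.2)), (50, np.float64(87.2))]
eye 4922 [ 10.034  -18.1091 -19.0447] [64.0727 16.8802 -8.0205] -16.745011384334084
rest 2294 [[ 35.5206 -25.858    9.6223]
 [ 47.7299  -1.9426  11.0557]
 [ 61.1378  23.3568  12.8103]]
```

```bash
python3 -m crank '[[-0.5,-0.7,3,0,0,0],[0,0,3,0,0,0],[0,0,2,0,0,0],[0,0,1,0,0,0],[0,0,0,0,0,0],[0,0,0,0,0,0]]'
python3 -c "
from h import *
s=arm.sense();print(s['wrist_force'],s['moment'],s['ee_pos'])"
```

```text
t: 10.28
ee_pos: [0.5183, -0.0027, 0.0283]
eef_rot: [[-0.998, -0.066, 0.0], [-0.066, 0.998, -0.0], [-0.0, -0.0, -1.0]]
wrist_force: [-0.8, 0.4, -3.3]
width: 0.261
[-0.75083625  0.40875542 -3.33906237] [0.00025358 0.07907648 0.00742506] [ 0.51831556 -0.00272339  0.02825613]
```

```bash
python3 -m crank '[[0,0,0.7,0,0,0],[0,0,0,0,0,0],[0,0,0,0,0,0]]'
python3 -m crank '[[0,0,0,0,0,0],[0,0,0,0,0,0],[0,0,0,0,0,0],[0,0,0,0,0,0],[0,0,0,0,0,0]]' 0
python3 - <<'E'
from h import *
s,im,d=snap('wrist','w6');print(s['ee_pos'],s['width'])
c=arm.get_calibration('wrist');T=np.array(c['tool_from_camera']);P=cloud('wrist',d,T)*1000
m=(d>0)&(P[...,2]<-8)&(P[...,2]>-30)&(abs(P[...,1])<22);m[300:]=0;q=P[m];print('eye',len(q),np.percentile(q,[.5,50,99.5],0))
E
```

```text
t: 10.65
ee_pos: [0.5184, -0.0027, 0.0278]
eef_rot: [[-0.998, -0.066, 0.0], [-0.066, 0.998, -0.0], [-0.0, -0.0, -1.0]]
wrist_force: [-2.3, 0.7, -0.7]
width: 0.262
t: 11.28
ee_pos: [0.5183, -0.0027, 0.0275]
eef_rot: [[-0.998, -0.066, 0.0], [-0.066, 0.998, -0.0], [-0.0, -0.0, -1.0]]
wrist_force: [0.9, -0.9, -0.1]
width: 0.998
[ 0.51825869 -0.00273411  0.0274743 ] 0.9976174771049557
eye 6696 [[ -7.73998449 -16.76603455 -18.24245845]
 [ 32.21235832  -0.4129418  -16.65409415]
 [ 63.45230516  15.46367348  -8.5991691 ]]
```

View pics/w6.png

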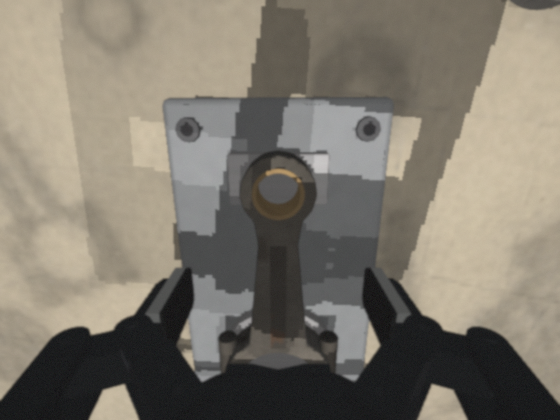

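Released: the eye (column 278) is centred between the plate edges (165 and 391). I'll retreat and look again before touching the lever.

```bash
python3 -m crank '[[0,0,-15,0,0,0],[10,0,-15,0,0,0],[30,0,-20,0,0,0],[40,-20,-30,0,0,0],[25,-45,-40,0,0,0],[0,-45,-40,0,0,0],[0,0,-30,0,0,0],[0,0,0,0,0,0]]'
python3 - <<'E'
from h import *
np.set_printoptions(precision=4,suppress=True)
s=arm.sense();print(s['ee_pos'],s['q'])
s,im,d=snap('side','side4');a=im[110:250,240:410]
s2,im2,d2=snap('top','top4');b=im2[140:280,270:440]
for cam in ('top','side'):
  for th in ('rod_big','rod_shank','anvil','foot','lever_knob','lever_pivot','grease_tin_1'):
    for r in arm.spot_point(cam,th)[:3]:
        w=tw(c2w(cam),r['at'])
        if abs(w[1])<.32 : print(cam,th,round(r['conf'],2),w)
cv2.imwrite('pics/c4.png',cv2.resize(np.hstack([a,b])[:,:,::-1],None,fx=2.3,fy=2.3,interpolation=2))
s,im,d=snap('wrist','w7')
E
```

```text
t: 12.32
ee_pos: [0.4232, -0.1187, 0.2199]
eef_rot: [[-0.998, -0.065, 0.007], [-0.065, 0.998, -0.003], [-0.007, -0.003, -1.0]]
wrist_force: [-0.3, 0.9, -0.3]
width: 0.999
[ 0.4232 -0.1187  0.2199] [-0.3957 -0.3657  2.1145  0.0001  1.3853 -2.0315]
top rod_big 0.83 [0.5821 0.0014 0.0321]
top rod_shank 0.89 [ 0.519  -0.0006  0.0343]
top rod_shank 0.75 [0.5814 0.001  0.0327]
top anvil 0.58 [0.579  0.0042 0.024 ]
top anvil 0.3 [0.6001 0.0358 0.1605]
top foot 0.79 [0.5814 0.005  0.0658]
top lever_knob 0.59 [ 0.6137 -0.0997  0.2116]
top lever_pivot 0.52 [0.5979 0.0374 0.1597]
top grease_tin_1 0.61 [ 0.5616 -0.288   0.0009]
side rod_big 0.74 [ 0.5772 -0.0004  0.0358]
side rod_big 0.53 [ 0.6066 -0.1011  0.2141]
side rod_shank 0.67 [0.5189 0.0039 0.0344]
side anvil 0.97 [0.5827 0.0038 0.0293]
side anvil 0.42 [0.577  0.0003 0.0359]
side foot 0.61 [0.5797 0.0028 0.0716]
side lever_pivot 0.49 [0.5967 0.0403 0.161 ]
side grease_tin_1 0.8 [ 0.5574 -0.2852  0.0025]
```

View pics/c4.png

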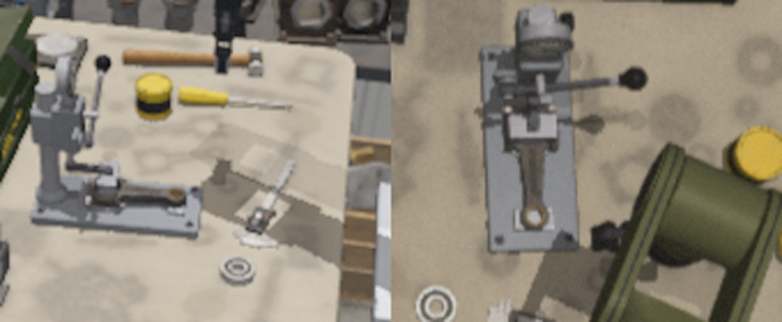

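View pics/w7.png

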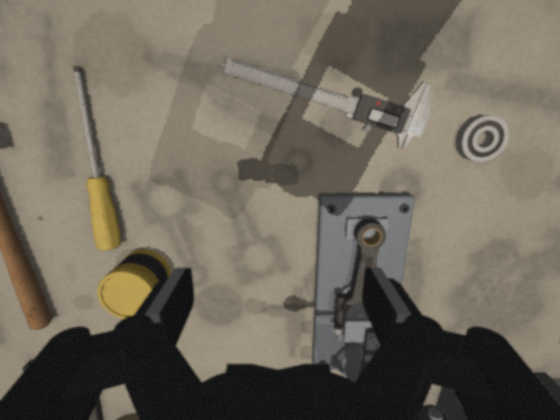

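```bash
python3 -m crank '[[0,0,-25,-0.15,0,0],[0,0,-25,-0.15,0,0],[0,0,0,0,0,0],[0,0,0,0,0,0],[0,0,0,0,0,0]]' 1 60
python3 - <<'E'
from h import *
np.set_printoptions(precision=4,suppress=True)
s=arm.sense();R=np.array(s['eef_rot']);p=np.array(s['ee_pos']);print(p,R,s['q'],s['width'])
t=R[:,2];k=np.array([.609,-.1015,.212]);
print('to hover',R.T@(k-.044*t-p)*1000)
E
```

```text
t: 13.8
ee_pos: [0.4214, -0.1203, 0.2645]
eef_rot: [[-0.998, -0.064, -0.021], [-0.067, 0.953, 0.295], [0.001, 0.296, -0.955]]
wrist_force: [-0.1, -0.2, -0.8]
width: -0.002
[ 0.4214 -0.1203  0.2645] [[-0.9977 -0.064  -0.0211]
 [-0.0674  0.9532  0.2948]
 [ 0.0013  0.2955 -0.9553]] [-0.5545 -0.2955  2.0076  0.242   1.6077 -2.2052] -0.002209732240272565
to hover [-188.5269   -9.5929    7.694 ]
```

```bash
python3 -m crank '[[-37,-2,0,0,0,0],[-38,-2,0,0,0,0],[-38,-2,0,0,0,0],[-38,-2,4,0,0,0],[-37,-2,4,0,0,0],[0,0,0,0,0,0],[0,0,0,0,0,0]]'
python3 - <<'E'
from h import *
np.set_printoptions(precision=4,suppress=True)
s,im,d=snap('side','side5');a=im[80:240,240:410];print(s['q'])
s2,im2,d2=snap('top','top5');b=im2[110:270,290:460]
cv2.imwrite('pics/c5.png',cv2.resize(np.hstack([a,b])[:,:,::-1],None,fx=2.3,fy=2.3,interpolation=2))
for c in('top','side'):
  for r in arm.spot_point(c,'lever_knob')[:2]:print(c,r['conf'],tw(c2w(c),r['at']))
p=np.array(s['ee_pos']);R=np.array(s['eef_rot']);print(p,'knob in tool',R.T@(np.array([.609,-.1015,.212])-p)*1000)
E
```

```text
t: 14.68
ee_pos: [0.6093, -0.1151, 0.2543]
eef_rot: [[-0.998, -0.064, -0.021], [-0.067, 0.953, 0.295], [0.001, 0.296, -0.955]]
wrist_force: [0.3, -0.0, 0.0]
width: -0.0
[-0.3921  0.1083  1.6492  0.2679  1.5235 -2.0617]
top 0.54 [ 0.6108 -0.1014  0.2106]
side 0.7 [0.5199 0.0009 0.0359]
side 0.46 [ 0.6057 -0.1028  0.2095]
[ 0.6093 -0.1151  0.2543] knob in tool [-0.6732  0.4739 44.4355]
```

View pics/c5.png

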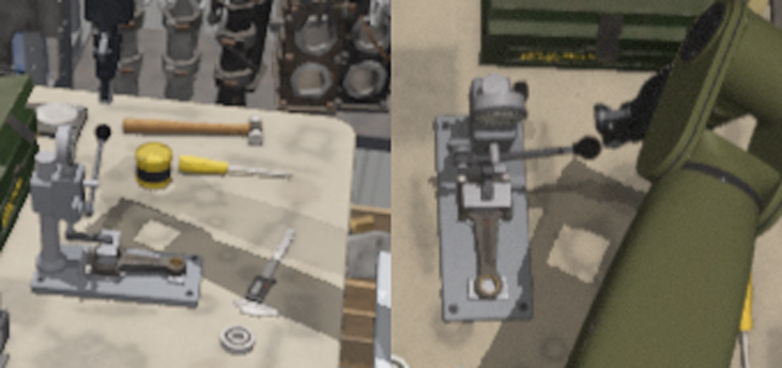

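```bash
python3 -m crank '[[0,0,12,0,0,0],[0,0,12,0,0,0],[0,0,4,0,0,0],[0,0,0,0,0,0]]'
python3 -m crank '[[0,-3,5,0,0,0],[0,-3,5,0,0,0],[0,-3,5,0,0,0],[0,-3,5,0,0,0],[0,0,0,0,0,0]]'
```

```text
t: 15.38
ee_pos: [0.609, -0.1075, 0.2273]
eef_rot: [[-0.998, -0.063, -0.021], [-0.066, 0.953, 0.295], [0.001, 0.296, -0.955]]
wrist_force: [-0.0, 0.2, -1.2]
width: 0.002
t: 16.0
ee_pos: [0.6098, -0.1138, 0.2052]
eef_rot: [[-0.998, -0.062, -0.019], [-0.065, 0.953, 0.295], [-0.0, 0.295, -0.955]]
wrist_force: [0.7, -2.0, 1.7]
width: -0.005
```

```bash
python3 -m crank '[[0,-2.5,8,0,0,0],[0,-2.5,8,0,0,0],[0,-2.2,7.5,0,0,0],[0,-2,7,0,0,0],[0,0,0,0,0,0]]'
python3 -c "
from h import *
s,im,d=snap('side','side6');snap('top','top6')
for c in('top','side'):
  for r in arm.spot_point(c,'lever_knob')[:2]:print(c,r['conf'],tw(c2w(c),r['at']))
cv2.imwrite('pics/c6.png',cv2.resize(im[80:240,200:370,::-1],None,fx=3,fy=3,interpolation=2))"
```

```text
t: 16.62
ee_pos: [0.6089, -0.112, 0.172]
eef_rot: [[-0.998, -0.063, -0.022], [-0.067, 0.953, 0.297], [0.003, 0.298, -0.955]]
wrist_force: [-0.6, 0.4, -0.3]
width: 0.002
top 0.6 [ 0.61092351 -0.10879534  0.16025584]
side 0.4 [ 0.60665809 -0.10873512  0.16281084]
```

View pics/c6.png

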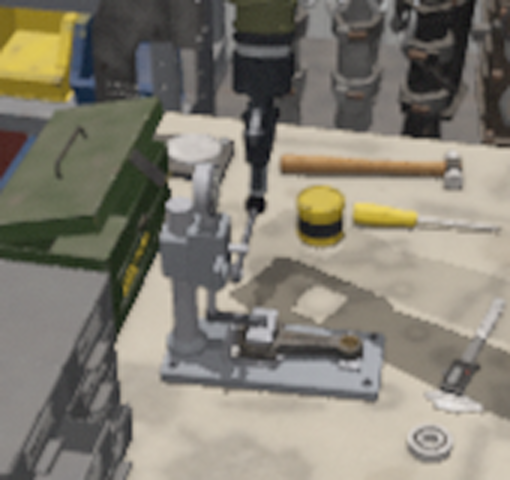

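```bash
python3 -m crank '[[0,-2,7.3,0,0,0],[0,-1.8,7.3,0,0,0],[0,-1.3,7.3,0,0,0],[0,-0.8,7.3,0,0,0],[0,-0.5,7.5,0,0,0],[0,-0.1,7.5,0,0,0],[0,0,7.5,0,0,0],[0,0,0,0,0,0]]'
python3 -c "
from h import *
s=arm.sense();print(s['wrist_force'])"
```

```text
t: 17.82
ee_pos: [0.6086, -0.1032, 0.1214]
eef_rot: [[-0.998, -0.063, -0.021], [-0.066, 0.953, 0.296], [0.002, 0.297, -0.955]]
wrist_force: [-0.0, -0.1, -0.4]
width: -0.001
[-0.04587391 -0.09927983 -0.44013993]
```

```bash
python3 -m crank '[[0,0.2,5,0,0,0],[0,0.4,5,0,0,0],[0,0.4,5,0,0,0],[0,0.4,4,0,0,0],[0,0,0,0,0,0]]'
python3 -m crank '[[0,0.2,1.5,0,0,0],[0,0.2,1.5,0,0,0],[0,0,0,0,0,0]]'
```

```text
t: 18.45
ee_pos: [0.6086, -0.0966, 0.104]
eef_rot: [[-0.998, -0.063, -0.02], [-0.066, 0.953, 0.296], [0.0, 0.296, -0.955]]
wrist_force: [0.1, 0.4, -0.1]
width: -0.001
t: 18.82
ee_pos: [0.6086, -0.0956, 0.1019]
eef_rot: [[-0.998, -0.063, -0.02], [-0.066, 0.953, 0.295], [-0.0, 0.296, -0.955]]
wrist_force: [-0.8, -0.8, 1.9]
width: 0.002
```

```bash
python3 -m crank '[[0,0.1,1,0,0,0],[0,0,0,0,0,0]]'; python3 -m crank '[[0,0.1,1,0,0,0],[0,0,0,0,0,0]]'
python3 -c "
from h import *
s,im,d=snap('side','side7');s2,im2,d2=snap('top','top7');print(s['wrist_force'],s2['wrist_force'])
for c in('top','side'):
  for n in ('lever_knob','foot'):
    for r in arm.spot_point(c,n)[:2]:print(c,n,r['conf'],tw(c2w(c),r['at']))
cv2.imwrite('pics/c7.png',cv2.resize(im[100:240,220:350,::-1],None,fx=4,fy=4,interpolation=2))"
```

```text
t: 19.08
ee_pos: [0.6087, -0.0954, 0.1014]
eef_rot: [[-0.998, -0.063, -0.019], [-0.066, 0.953, 0.295], [-0.0, 0.296, -0.955]]
wrist_force: [-2.5, -1.5, 4.1]
width: 0.0
t: 19.32
ee_pos: [0.6088, -0.0954, 0.1012]
eef_rot: [[-0.998, -0.064, -0.019], [-0.066, 0.953, 0.294], [-0.0, 0.295, -0.955]]
wrist_force: [-3.4, -2.7, 7.3]
width: 0.0
[-3.43759092 -2.73029861  7.25447123] [-3.13967909 -2.0619233   7.20520742]
top lever_knob 0.62 [ 0.61213586 -0.09164021  0.08964705]
top foot 0.66 [0.57980278 0.00200343 0.03978272]
side lever_knob 0.61 [ 0.60911548 -0.09172774  0.09024831]
side foot 0.77 [0.58104572 0.00175039 0.04621607]
```

View pics/c7.png

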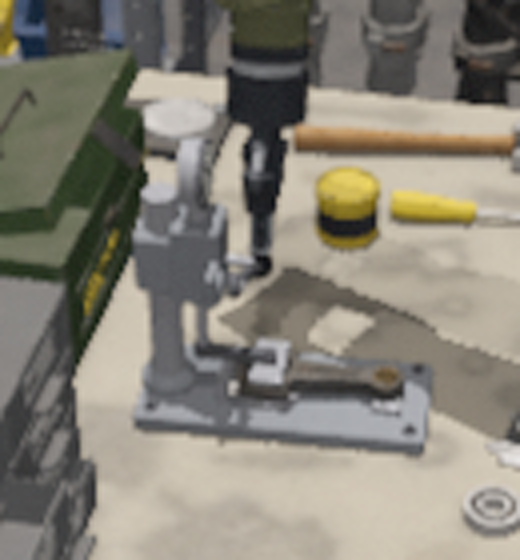

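The foot is down on the big end and the lever has stalled at its predicted stop. I'll give it one firmer press, then retract along the tool axis and check.

```bash
python3 -m crank '[[0,0,1.5,0,0,0],[0,0,0,0,0,0],[0,0,0,0,0,0]]'
python3 -m crank '[[0,0,-10,0,0,0],[0,-4,-30,0,0,0],[0,-10,-40,0,0,0],[30,-20,-40,0,0,0],[60,-20,-20,0,0,0],[60,0,0,0,0,0],[0,0,0,0,0,0],[0,0,0,0,0,0]]'
python3 -c "
from h import *
s,im,d=snap('side','side8');s2,im2,d2=snap('top','top8');print(s2['t'],s2['ee_pos'],s2['wrist_force'])
for c in('top','side'):
  for n in ('lever_knob','lever_pivot','foot','rod_big','rod_shank','anvil','grease_tin_1'):
    for r in arm.spot_point(c,n)[:2]:print(c,n,round(r['conf'],2),np.round(tw(c2w(c),r['at']),4))
cv2.imwrite('pics/c8.png',cv2.resize(np.hstack([im[110:250,220:380],im2[130:270,270:440]])[:,:,::-1],None,fx=2.3,fy=2.3,interpolation=2))
P=cloud('top',d2,c2w('top'));m=(d2>0)&(P[...,2]>.036)&(P[...,2]<.050)&(P[...,0]>.44)&(P[...,0]<.6)&(abs(P[...,1])<.05);q=P[m]
q=q[q[:,0]<.56]
o=[]
for x in np.arange(.46,.555,.008):
  k=q[abs(q[:,0]-x)<.006]
  if len(k)>3:o.append([x,(k[:,1].min()+k[:,1].max())/2,np.ptp(k[:,1])])
o=np.array(o);f=np.polyfit(o[:,0],o[:,1],1);print('rod axis deg',np.degrees(np.arctan(f[0])),'y at .58',np.polyval(f,.58),'xmin',q[:,0].min())
mf=(d2>0)&(abs(P[...,0]-.578)<.01)&(abs(P[...,1])<.025)&(P[...,2]<.08);print('foot top z',np.median(P[mf][:,2]))
"
```

```text
t: 20.0
ee_pos: [0.6089, -0.0953, 0.1009]
eef_rot: [[-0.998, -0.064, -0.019], [-0.067, 0.953, 0.294], [-0.001, 0.295, -0.956]]
wrist_force: [-6.1, -2.2, 11.8]
width: -0.002
t: 21.0
ee_pos: [0.4686, -0.1955, 0.2156]
eef_rot: [[-0.998, -0.063, -0.019], [-0.066, 0.953, 0.295], [-0.001, 0.295, -0.955]]
wrist_force: [-0.7, -0.8, 0.1]
width: 0.001
21.05 [ 0.46912318 -0.19552863  0.21571547] [ 0.23029262 -0.64322439 -0.31590053]
top lever_knob 0.59 [ 0.6109 -0.0893  0.0881]
top lever_knob 0.56 [0.5949 0.035  0.1608]
top lever_pivot 0.75 [0.5969 0.0355 0.1589]
top foot 0.85 [0.5798 0.0068 0.0412]
top rod_big 0.88 [0.4364 0.6099 0.0123]
top rod_big 0.77 [0.5808 0.001  0.0315]
top rod_shank 0.77 [0.4959 0.6062 0.011 ]
top rod_shank 0.76 [5.175e-01 4.000e-04 2.900e-02]
top anvil 0.76 [0.5789 0.0022 0.0237]
top grease_tin_1 0.66 [ 0.6105 -0.0908  0.0878]
top grease_tin_1 0.64 [ 0.5605 -0.2891 -0.0021]
side lever_knob 0.55 [ 0.61   -0.0908  0.0913]
side foot 0.77 [0.5792 0.0036 0.0456]
side rod_big 0.86 [ 0.5779 -0.001   0.038 ]
side rod_big 0.81 [0.4325 0.6096 0.0115]
side rod_shank 0.97 [0.4957 0.6012 0.0115]
side rod_shank 0.69 [5.163e-01 4.000e-04 3.640e-02]
side anvil 0.73 [0.5784 0.0031 0.0286]
side grease_tin_1 0.62 [ 0.5574 -0.2845 -0.0008]
rod axis deg 6.520879029915631 y at .58 0.006719335704361014 xmin 0.4538572558366974
foot top z 0.05247234311809024
```

View pics/c8.png

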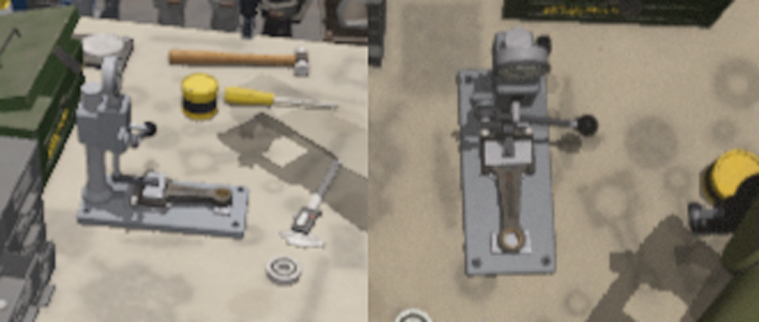

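The coarse top-view fit gives a rod axis of 6.5°, but earlier measurements put the rod along the gauge at about 3.8°. The wrist camera should settle it.

Run:
```python
from h import *
np.set_printoptions(precision=4,suppress=True)
s,im,d=snap('wrist','w9');T=c2w('wrist',s);P=cloud('wrist',d,T)
def ana(P,d):
    def axis(zl,zh,xl,xh,yl=-.08,yh=.09):
        q=P[(d>0)&(P[...,2]>zl)&(P[...,2]<zh)&(P[...,0]>xl)&(P[...,0]<xh)&(P[...,1]>yl)&(P[...,1]<yh)]
        o=[]
        for x in np.arange(xl+.003,xh,.004):
            k=q[abs(q[:,0]-x)<.003]
            if len(k)>5:o.append([x,k[:,1].min(),k[:,1].max()])
        return np.array(o)
    r=axis(.040,.050,.452,.56);g=axis(.014,.022,.435,.52)
    mid=(r[:,1]+r[:,2])/2;f=np.polyfit(r[:,0],mid,1);res=mid-np.polyval(f,r[:,0]);f=np.polyfit(r[abs(res)<.002,0],mid[abs(res)<.002],1)
    print('rod',np.degrees(np.arctan(f[0])),'y@.4685,.5795',np.polyval(f,[.4685,.5795]),'w',np.round((r[:,2]-r[:,1])*1000).astype(int))
    for k in(1,2):
        e=np.polyfit(g[:,0],g[:,k],1);print('plate edge',np.degrees(np.arctan(e[0])),np.polyval(e,.5795),np.std(g[:,k]-np.polyval(e,g[:,0])))
ana(P,d)
```

```text
rod 3.763527463122063 y@.4685,.5795 [-0.0074 -0.0001] w [19 28 32 33 34 34 33 27 23 21 20 20 20 21 21 24 24 25 25 26 28 28 28 29
 30 48 60]
plate edge 4.2415672941016975 -0.056265591265380735 0.0002551284216779034
plate edge 4.282001030335689 0.057778261460617916 0.0006528231773667345
```

View pics/w9.png

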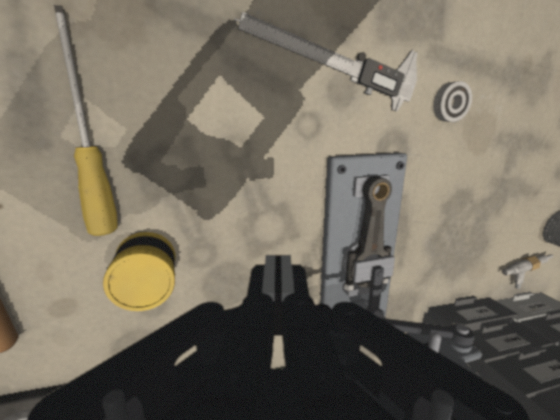

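```bash
python3 -c "
from h import *
print(arm.job_done(),arm.sense()['t'])"
```

```text
the job is handed in; nothing more can be done
the job is handed in; nothing more can be done
```

The connecting rod lies flat in the gauge with its big end on the anvil and its small end on the front rest. The lever is down and the foot rests on the big end. I handed the job in shortly after 21 s, with the robot clear of everything.

- **Rod:** the last wrist view puts its axis at 3.8° against 4.3° for the base plate. Its line passes within about 1 mm of the plate's centre line at the anvil.
- **Lever:** it stalled on its stop while the push rose to about 13 N, with the knob measured at 88–91 mm height (88 mm expected).
- **Foot:** its top surface reads about 52 mm, where 51 mm means it is resting on an 18 mm part.
- **Tin:** it is still where it stood, within the measuring error.

One check disagreed. A coarse fit from the top camera gave the rod axis as 6.5°. I put that down to its low resolution, because the closer wrist view did not bear it out.

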